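# Set the stirrer to fast and start it

### The job

Set the magnetic stirrer to fast and start it: with your fingertips push the orange lever along its slot, past the first notch at the yellow marks, until it is fully home at the second stop at the green marks; only then press the green start button fully down, let it come back up and move clear. Only push and press: do not pinch the lever, and do not grip or lift anything. Do not press the red stop button, and leave the jar on the stirrer and everything else standing where it is.

Things in the scene. Friction and masses are not known exactly. Their poses are not given: they have to be found in the camera images.
- stirrer: Fixed blue magnetic stirrer, 240 (its x) x 200 mm (its y). Origin: centre of its underside on the bench; z up, -x side roughly facing the robot. Control deck (-x part) 60 mm above the bench; white ceramic plate, 135 x 170 mm, centred at x = +45 mm, top at 72 mm. The lever's slot runs along the stirrer's y at x = -72 mm; marks beside it at y = -34 (white, off), -2 (yellow), +34 mm (green).
- lever (a joint): Travel of the orange lever along the stirrer's +y, m: 0 off end (starts at 0 to 0.010), first notch about 0.032, second stop = end of travel 0.068. Stays where left (friction 2 N). A spring catch resists, up to about 12 N in all, at about 0.018-0.024 (into the notch), 0.034-0.040 (out of it) and 0.052-0.058 (before the stop); past that it helps towards the stop.
- lever_push (a point): Centre of the lever tab's rear face (flat, looks to the stirrer's -y: the face to push), 25 mm above the deck, 85 mm above the bench; moves with the lever; axes as the stirrer's. The orange tab is an upright plate 36 mm wide (x), 15 mm thick (y); its rear half reaches from 10 to 44 mm above the deck, its front half to 36 mm.
- lever_rear: Rear half of the orange tab (8 mm thick, the pushed side). Origin at deck level in the middle of the tab, 8 mm in front (+y) of the rear face; axes as the stirrer's.
- lever_front: Front half of the orange tab (7 mm thick, the leading side, +y). Same origin and axes as the rear half. Fingers pressing on both halves at once count as pinching.
- stop2 (a point): Point on the deck at the green marks: the middle of the tab stands here when the lever is at the second stop.
- start_top (a point): Centre of the top face of the green start button (32 mm across), which points up, on a grey 75 x 75 x 32 mm box fixed to the bench. It may stand left or right of the stirrer.
- start (a joint): How far the green button is pressed, m: 0 up, 0.006 fully down; a spring needs about 5 N at the bottom and pushes it back up.
- stop_top (a point): Centre of the top face of the red stop button (32 mm across) on a like box on the other side of the stirrer; not to be pressed.
- stop (a joint): How far the red button is pressed, m: 0 up, 0.006 fully down.
- jar: Loose amber jar with green cap, 72 mm across, 105 mm tall, standing on the stirrer's ceramic plate. Origin: centre of its underside.
- beaker: Loose glass beaker, 72 mm across, 90 mm tall. Origin: centre of its underside.
- vial: Loose small amber bottle, 32 mm across, 65 mm tall, white cap. Origin: centre of its underside.
- dish: Loose glass bowl, 110 mm across, 35 mm tall. Origin: centre of its underside.
- spoon: Loose steel measuring spoon, 190 mm long, lying on the bench along its own x axis.
- wash: Loose white plastic bottle with red cap, 64 mm across, 150 mm tall. Origin: centre of its underside.
- clamp: Loose steel ring lying flat, 60 mm across, 12 mm tall. Origin: centre of its underside.

How it is judged:
By the outcome, as a careful person would: the job done as asked, in the order asked, and still so for the second after the job is handed in, with the robot touching nothing.
It also fails if it takes over 48 s, if anything falls off the work surface, if the arm or the gripper's body presses on something with over 40 N, if the wrist force passes 120 N, or if a joint passes its speed limit or range.

### The arm

A 6-joint arm with a two-finger parallel gripper is mounted at the origin on the work surface. World frame = base frame: x ahead of the robot, y to its left, z up, the work surface at z = 0. Lengths are in m, angles in rad, forces in N, time in s.
With the tool pointing down it reaches from about 0.375 to 0.975 m from the base axis. Payload 3.8 kg.
Tool frame: the origin (TCP) lies midway between the tips of the shut fingers; the grasp point (between the pads) lies 19 mm behind it (ctrl.hold_point_z is the distance from the TCP to the grasp point, in m); z points along the fingers, y is the direction in which the jaws open and shut (so a half turn about z gives the same grasp; the last joint's range is limited). The gripper opens to 85 mm and grips with 20 to 120 N. Pads are 22 mm wide; open, the fingers measure 114 mm over their backs; the gripper's body (76 mm by 85 mm) begins 54 mm behind the grasp point. The pads swing forward as they close: fully open they stand 13 mm farther back than shut.
Start: joints at [-1.162, 0.264, 1.604, -0, 1.274, -0.037], TCP at [0.291, -0.609, 0.231] pointing down, gripper open.
Joint ranges: [-2.63, 2.63], [-0.94, 2.18], [0.31, 2.57], [-1.31, 4.45], [0, 2.66], [-2.55, 2.55]. Speed limits (rad/s): [2.57, 2.57, 3.14, 3.14, 3.14, 3.14].

### API

Orientations are given as a unit quaternion [w, x, y, z].
In Python, from plant import ctrl gives the robot as it stands.
- The arm moves only by the tool play_rows, never from a script. Its argument "moves" is a list of rows, each a list of 5 numbers: the shift along the tool's x, y, z in mm, then the turn about the tool's z in degrees, then the opening, from 0 (shut) to 1 (fully open). In form: [[tx, ty, tz, roll, hand], ...]. A call has exactly 8 rows; each row shifts and turns the commanded pose from where the row before left it, along the tool's axes as they then stand; what a row does not reach is not made up. A row lasts 1/10 s, in which the tool goes at most 50 mm and 8.59 degrees, less where a joint would pass 70% of its speed; a pose out of reach is approached as far as the arm can. A call with a gripper value outside its range is refused whole. The fingers move at their own pace and stop on an object; "squeeze" is the grip in N (left out, the last holds). Time passes only in rows, so rows that do not move let the fingers close, or fill a call up. It gives the time, the measured TCP pose, the force and the opening at its end, in the units of the state.
- ctrl.sense(): the state, without advancing time (a new reading comes with each control period).
- ctrl.snapshot(name): name is "scene" or "top" or "wrist"; returns a dict with "color" (384x512x3 uint8, red, green, blue), "depth" (384x512 float32, m along the optical axis (not along the pixel's ray), 0 where there is no reading), "intrinsics" (3x3 intrinsics, pixels), "eye" and "orientation" of the camera in the world; the wrist camera has in their place "tool_from_camera" (4x4, takes a point from camera to tool coordinates, whose origin is the TCP and whose axes are the flange's). Camera axes: x right, y down, z forward; pixel columns grow to the right and rows downward; lengths in m; the calibration is good to about 2 mm. A picture is of the moment at which its call begins: read the wrist's pose just before it.
- ctrl.finish_job(): hands the job in, once; it reports no verdict.
Trained networks look in the newest picture that a camera, given by its name, has taken for a name from the list of things; names that differ only in an ending like _2 or _b are one class to them, and where a whole thing is asked for, a point or a joint stands for the part that bears it (a point fixed in the world has none). Each returns a list of dicts, best first, with "score" (0 to 1); they miss things now and then, are a little off and sometimes report something else, mostly with a low value. They report only what shows in the picture. A call takes as long as a camera call.
- ctrl.recognise(label, camera): "position" ([x, y, z] in m, in world coordinates, good to about 4 mm: the middle of the surface that is visible of it).
The state is a dict: "t": time; "joint_pos": joint angles; "dq": joint speeds; "tau": joint torques, N m; "position": TCP position; "tcp_rot": TCP orientation; "ft_force": force on the tool from outside, world axes, zero at the start; "wrist_torque": the same for the moment, N m; "finger_gap": finger opening in m.
Only numpy, scipy, OpenCV 4.12 (cv2) and the standard library are available. Lean on these libraries where they do the work, as an engineer would, in place of code of your own. Each camera call takes 0.05 s, during which the arm holds its last target.

## Working session

There is one attempt and no reset: what is moved stays moved. The work goes in short steps, Python scripts to look and compute and a tool call to move; the robot and the scene stay as the last step left them, time stands still between calls to the robot, and variables do not carry over. Pictures are saved under pics/ and viewed, and the job is handed in when it is done.

Besides the shell and the picture viewer there is one more tool, called after ">>>" by a JSON object that holds its "method" and its "body", one argument or row to a line. play_rows: Moves the arm, as the interface text tells. Its arguments: {"type":"object","properties":{"moves":{"type":"array","items":{"type":"array","items":{"type":"number"}}},"squeeze":{"type":"number"}},"required":["moves"]}

```bash
ls; mkdir -p pics; cat > h.py <<'E'
import numpy as np, cv2
from plant import ctrl
from scipy.spatial.transform import Rotation as R
def snap(n,f=None):
    s=ctrl.snapshot(n)
    if f: cv2.imwrite('pics/'+f,s['color'][:,:,::-1])
    return s
def rot(q): return R.from_quat([q[1],q[2],q[3],q[0]]).as_matrix()
def pts(s):
    d=s['depth'];K=np.array(s['intrinsics']);v,u=np.mgrid[:d.shape[0],:d.shape[1]]
    p=np.stack([(u-K[0,2])/K[0,0]*d,(v-K[1,2])/K[1,1]*d,d],-1)
    o=np.array(s['orientation']); o=rot(o) if o.size==4 else o
    return p@o.T+np.array(s['eye'])
E
python3 - <<'E'
from h import *
print(ctrl.sense())
for n in ['top','scene']:
    s=snap(n,n+'0.png'); print(n,s['eye'],s['orientation'])
    for l in ['stirrer','lever_push','lever_rear','lever_front','start_top','stop_top','jar','beaker','vial','dish','spoon','wash','clamp']:
        print(l,[(np.round(x['position'],3).tolist(),round(x['score'],2)) for x in ctrl.recognise(l,n)[:2]])
E
```

```text
pics
{'t': 0.0, 'joint_pos': array([-1.16189030e+00,  2.64763152e-01,  1.60539710e+00, -1.34616628e-05,
        1.27371251e+00, -3.69143111e-02]), 'dq': array([ 3.22541639e-04, -7.12172625e-04,  2.25214724e-03, -5.58092220e-05,
        1.65249863e-03,  1.55897403e-04]), 'tau': array([ 1.48213308e-03, -5.15093994e+01, -3.67321730e+01,  1.15986209e-04,
        1.26617239e-02, -1.61000173e-05]), 'position': array([ 0.29074691, -0.60834414,  0.22994283]), 'tcp_rot': array([-1.11920363e-03,  9.75257161e-01,  2.21070508e-01, -2.17148053e-04]), 'ft_force': array([ 0.48117041, -0.48226363,  0.5035758 ]), 'wrist_torque': array([-0.05102016,  0.01750072,  0.03591056]), 'finger_gap': 0.08579667740623724}
top [ 0.4356941  -0.004681    1.21574716] [-0.04215783  0.71587774 -0.69634201  0.0291478 ]
stirrer [([0.498, -0.305, 0.057], 0.28)]
lever_push [([0.605, 0.017, 0.176], 0.57), ([0.494, 0.041, 0.104], 0.42)]
lever_rear [([0.492, 0.042, 0.103], 0.73), ([0.559, 0.039, 0.057], 0.68)]
lever_front [([0.604, 0.016, 0.176], 0.62)]
start_top []
stop_top [([0.5, -0.309, 0.057], 0.49)]
jar [([0.604, 0.017
[... 364 characters left out ...]
.46)]
scene [1.07146132 0.41170384 1.00630428] [-0.13991529  0.41356168  0.85412888 -0.28258505]
stirrer [([0.594, 0.064, 0.056], 0.7), ([0.545, 0.327, 0.057], 0.26)]
lever_push [([0.499, 0.04, 0.094], 0.44)]
lever_rear []
lever_front [([0.759, -0.282, 0.09], 0.7), ([0.499, 0.049, 0.09], 0.4)]
start_top [([0.541, 0.326, 0.057], 0.64), ([0.624, 0.028, 0.154], 0.57)]
stop_top [([0.501, -0.306, 0.054], 0.64)]
jar [([0.625, 0.028, 0.155], 0.69)]
beaker [([0.732, 0.282, 0.044], 0.8)]
vial [([0.405, 0.2, 0.04], 0.51)]
dish [([0.666, -0.468, 0.016], 0.92)]
spoon [([0.367, -0.26, 0.013], 0.54)]
wash [([0.756, -0.283, 0.088], 0.96)]
clamp [([0.651, 0.454, 0.015], 0.72), ([0.591, 0.062, 0.058], 0.36)]
```

View pics/top0.png

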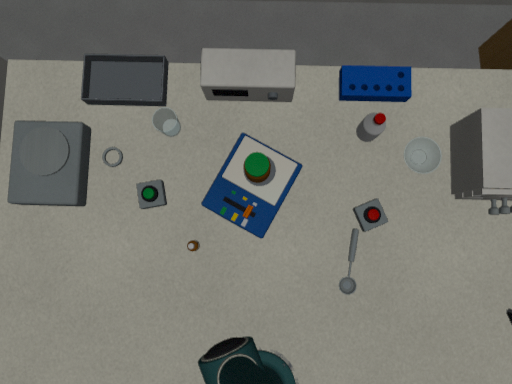

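View pics/scene0.png

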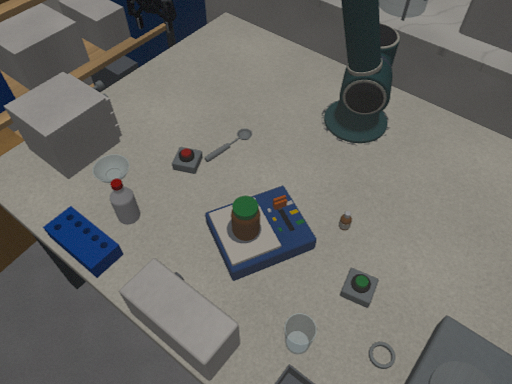

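```bash
python3 - <<'E'
from h import *
s=snap('top'); P=pts(s); np.savez('top0.npz',P=P,C=s['color']); hsv=cv2.cvtColor(s['color'],cv2.COLOR_RGB2HSV)
def rep(n,m):
    m=m&(s['depth']>0); k,l,st,c=cv2.connectedComponentsWithStats(m.astype(np.uint8))
    for i in range(1,k):
        if st[i,4]>8:
            q=P[l==i]; print(n,st[i,:5],np.round(np.median(q,0),4),np.round(np.percentile(q,[5,95],0),3).tolist())
H,S,V=hsv[...,0],hsv[...,1].astype(int),hsv[...,2].astype(int)
rep('orange',(H>6)&(H<18)&(S>170)&(V>150))
rep('green',(H>45)&(H<85)&(S>100)&(V>60))
rep('yellow',(H>22)&(H<34)&(S>120)&(V>120))
rep('blue',(H>95)&(H<125)&(S>90)&(V>50))
rep('red',((H<5)|(H>174))&(S>150)&(V>90))
E
```

```text
green [245 153  24  24 456] [0.6089 0.0188 0.1764] [[0.584, -0.006, 0.173], [0.633, 0.043, 0.179]]
green [143 188  11  11  94] [0.5389 0.3254 0.0536] [[0.527, 0.314, 0.049], [0.551, 0.338, 0.056]]
green [232 191   4   3   9] [0.5473 0.0844 0.0608] [[0.544, 0.08, 0.058], [0.55, 0.087, 0.063]]
green [220 207   7   8  30] [0.4957 0.1109 0.0602] [[0.486, 0.105, 0.056], [0.503, 0.117, 0.064]]
yellow [243 197   4   3   9] [0.5312 0.0531 0.0593] [[0.528, 0.048, 0.057], [0.534, 0.056, 0.061]]
yellow [231 213   7   8  31] [0.4775 0.0794 0.0603] [[0.47, 0.073, 0.058], [0.487, 0.086, 0.064]]
blue [ 340   65   72   37 2411] [ 0.8772 -0.3178  0.0477] [[0.84, -0.408, 0.013], [0.924, -0.228, 0.052]]
blue [ 202  133  100  105 2437] [0.5196 0.0624 0.0592] [[0.448, -0.069, 0.055], [0.637, 0.147, 0.063]]
blue [252 138  21  12  21] [0.688  0.007  0.0589] [[0.675, -0.019, 0.056], [0.701, 0.033, 0.062]]
blue [274 150  10   6  10] [ 0.6637 -0.0406  0.0591] [[0.657, -0.052, 0.055], [0.668, -0.029, 0.063]]
blue [285 156  10   6  10] [ 0.6467 -0.0718  0.0588] [[0.641, -0.083, 0.057], [0.653, -0.06, 0.062]]
red [375 113  11  10  82] [ 0.7448 -0.3014  0.1486] [[0.734, -0.312, 0.145], [0.755, -0.291, 0.153]]
red [368 209  11  11  91] [ 0.4966 -0.3085  0.0529] [[0.485, -0.32, 0.05], [0.508, -0.297, 0.056]]
```

The top view shows the stirrer at about (252,185), with the lever near (249,211). The green button is on the left at (149,193) and the red one on the right at (373,214). Next I'll fit the stirrer's pose and the lever.

```bash
python3 - <<'E'
from h import *
z=np.load('top0.npz');P=z['P'];C=z['C']
hsv=cv2.cvtColor(C,cv2.COLOR_RGB2HSV)
sl=np.zeros(P.shape[:2],bool); sl[125:245,195:310]=1
m=sl&(P[...,2]>0.05)&(P[...,2]<0.068)
r=cv2.minAreaRect((P[m][:,:2]*1000).astype(np.float32)); print(r)
yaw=np.deg2rad(-30)
for a in (-29,-30,-31):
    a=np.deg2rad(a); ex=np.array([np.cos(a),np.sin(a)]);ey=np.array([-np.sin(a),np.cos(a)])
    q=P[m|(sl&(P[...,2]>.065)&(P[...,2]<.08))][:,:2]; A=q@ex;B=q@ey
    lo,hi=np.percentile(A,[.5,99.5]);lo2,hi2=np.percentile(B,[.5,99.5]);print(hi-lo,hi2-lo2,(lo+hi)/2*ex+(lo2+hi2)/2*ey)
o=np.array(r[0])/1000
ex=np.array([np.cos(yaw),np.sin(yaw)]);ey=np.array([-np.sin(yaw),np.cos(yaw)])
t=sl&(P[...,2]>.09)
q=P[t]; L=np.c_[(q[:,:2]-o)@ex,(q[:,:2]-o)@ey,q[:,2]]; k=L[:,0]<-.04
print('lever local',k.sum(),np.percentile(L[k],[2,50,98],0).round(4)); print(hsv[t][k][:5])
j=~k&(L[:,2]>.16); print('jar local',L[j].mean(0))
for p in [(.4957,.1109),(.4775,.0794),(.5473,.0844),(.5312,.0531)]: d=np.array(p)-o; print((d@ex).round(4),(d@ey).round(4))
s=snap('wrist'); print(s['tool_from_camera'])
# gripper body points? current tool
E
```

```text
((571.7460327148438, 33.94508361816406), (200.21888732910156, 240.2913818359375), 62.34842300415039)
0.2374725153055931 0.1988452472690802 [0.57118741 0.03381295]
0.23870607890144513 0.20062761759124828 [0.57111051 0.03364745]
0.2400299866901357 0.2029023436002341 [0.57109124 0.03375397]
lever local 123 [[-0.0985 -0.1015  0.0926]
 [-0.0823 -0.0374  0.1046]
 [-0.054  -0.0251  1.2157]]
[[ 30  20 139]
 [ 28  24 139]
 [ 25  22 138]
 [ 27  20 138]
 [ 25  20 139]]
jar local [0.04061714 0.00581953 0.17611422]
-0.1043 0.0286
-0.1043 -0.0078
-0.0464 0.0315
-0.0447 -0.0037
[[-1.61426011e-03 -9.61190572e-01 -2.75880552e-01  7.01491676e-02]
 [ 9.99998688e-01 -1.58835356e-03 -3.17338514e-04 -5.86803730e-04]
 [-1.33173069e-04 -2.75880702e-01  9.61191875e-01 -1.42884999e-01]
 [ 0.00000000e+00  0.00000000e+00  0.00000000e+00  1.00000000e+00]]
```

```bash
cat >> h.py <<'E'
yaw=np.deg2rad(-27.7); O=np.array([.5715,.0338])
ex=np.array([np.cos(yaw),np.sin(yaw)]);ey=np.array([-np.sin(yaw),np.cos(yaw)])
def loc(q): q=np.atleast_2d(q); return np.c_[(q[:,:2]-O)@ex,(q[:,:2]-O)@ey,q[:,2]]
def wor(x,y): return O+x*ex+y*ey
def togo(target,xang):
    "shift in tool axes mm, after which roll in deg"
    s=ctrl.sense(); Rm=rot(s['tcp_rot']); d=(np.array(target)-s['position'])
    xa=np.degrees(np.arctan2(Rm[1,0],Rm[0,0]))
    print('t',s['t'],'pos',s['position'].round(4),'xang',xa.round(2),'tilt',Rm[:,2].round(3),'shift mm',(Rm.T@d*1000).round(1),'roll',-(xang-xa),'F',s['ft_force'].round(1))
E
python3 - <<'E'
from h import *
z=np.load('top0.npz');P=z['P'];C=z['C']
sl=np.zeros(P.shape[:2],bool); sl[125:245,195:310]=1
t=sl&(P[...,2]>.085)&(P[...,2]<.115)
L=loc(P[t]);k=(L[:,0]<-.04)&(L[:,1]>-.06);print(k.sum(),np.percentile(L[k],[2,10,50,90,98],0).round(4))
k2=k&(L[:,2]>.100);print('rear top',k2.sum(),np.percentile(L[k2],[2,50,98],0).round(4))
for p in [(.4957,.1109),(.4775,.0794),(.5473,.0844),(.5312,.0531)]: print(loc([*p,0]).round(4))
print('behind',wor(-.072,-.085),'stop2',wor(-.072,.034))
togo([*wor(-.072,-.085),.23],62.3)
E
```

```text
76 [[-0.0889 -0.0364  0.0904]
 [-0.086  -0.0355  0.0937]
 [-0.0721 -0.0295  0.0998]
 [-0.0575 -0.0233  0.105 ]
 [-0.0547 -0.022   0.1064]]
rear top 37 [[-0.0888 -0.0364  0.1008]
 [-0.0731 -0.0323  0.1035]
 [-0.0549 -0.0287  0.1064]]
[[-0.103  0.033  0.   ]]
[[-0.1044 -0.0033  0.    ]]
[[-0.0449  0.0336  0.    ]]
[[-0.0447 -0.0016  0.    ]]
behind [ 0.46824009 -0.00798983] stop2 [0.52355629 0.09737201]
t 1.5 pos [ 0.291  -0.609   0.2313] xang 25.54 tilt [-0.  0. -1.] shift mm [ 419.  -465.9    1.3] roll -36.75982239127475 F [ 0.6  0.3 -1.1]
```

>>> {"method": "play_rows", "body": {
  "moves": [
    [26,-29,0,0,0],
    [26,-29,0,0,0],
    [26,-29,0,0,0],
    [26,-29,0,0,0],
    [26,-29,0,0,0],
    [26,-29,0,0,0],
    [26,-29,0,0,0],
    [26,-29,0,0,0]
  ]
}}

```text
t: 2.3
position: [0.3789, -0.3086, 0.2315]
tcp_rot: [0.0, 0.975, 0.221, 0.0]
ft_force: [0.7, 0.4, 0.3]
finger_gap: 0.0
```

>>> {"method": "play_rows", "body": {
  "moves": [
    [26,-29,0,0,0],
    [26,-29,0,0,0],
    [26,-29,0,0,0],
    [26,-29,0,0,0],
    [26,-29,0,0,0],
    [26,-29,0,0,0],
    [26,-29,0,0,0],
    [26,-29,0,0,0]
  ]
}}

```text
t: 3.1
position: [0.4666, -0.0094, 0.2317]
tcp_rot: [0.0, 0.975, 0.221, 0.001]
ft_force: [0.2, 0.2, 0.3]
finger_gap: -0.0001
```

>>> {"method": "play_rows", "body": {
  "moves": [
    [0,0,0,-7.4,0],
    [0,0,0,-7.4,0],
    [0,0,0,-7.4,0],
    [0,0,0,-7.4,0],
    [0,0,0,-7.2,0],
    [0,0,0,0,0],
    [0,0,0,0,0],
    [0,0,0,0,0]
  ]
}}

```text
t: 3.9
position: [0.4663, -0.011, 0.2314]
tcp_rot: [0.0, 0.856, 0.517, 0.0]
ft_force: [0.2, 0.5, -0.3]
finger_gap: 0.0002
```

```bash
python3 - <<'E'
from h import *
togo([*wor(-.072,-.085),.08],62.3)
s=ctrl.sense();print(loc(s['position']),s['finger_gap'],s['joint_pos'].round(2))
w=snap('wrist','w1.png'); T=np.array(w['tool_from_camera']);Rm=rot(s['tcp_rot'])
w['orientation']=Rm@T[:3,:3]; w['eye']=s['position']+Rm@T[:3,3]
def ptsw(s):
    d=s['depth'];K=np.array(s['intrinsics']);v,u=np.mgrid[:d.shape[0],:d.shape[1]]
    p=np.stack([(u-K[0,2])/K[0,0]*d,(v-K[1,2])/K[1,1]*d,d],-1)
    return p@s['orientation'].T+s['eye']
P=ptsw(w).reshape(-1,3);L=loc(P);
k=(L[:,2]>.092)&(L[:,2]<.12)&(L[:,0]<-.04)&(L[:,0]>-.11)&(abs(L[:,1])<.055)
print(k.sum(),np.percentile(L[k],[1,5,50,95,99],0).round(4) if k.any() else '')
E
```

```text
t 3.9 pos [ 0.4663 -0.011   0.2314] xang 62.22 tilt [ 0.  0. -1.] shift mm [  3.6   0.3 151.4] roll -0.08030854047830616 F [ 0.2  0.5 -0.3]
[[-0.07229682 -0.08859207  0.23135076]] 0.00022042616501487667 [-0.08 -0.14  2.03  0.    1.25  0.41]
609 [[-0.0888 -0.036   0.0947]
 [-0.0872 -0.0359  0.0952]
 [-0.0712 -0.0296  0.1025]
 [-0.0554 -0.0227  0.1049]
 [-0.0536 -0.0226  0.1054]]
```

```bash
ls pics
```

```text
scene0.png
top0.png
w1.png
```

View pics/w1.png

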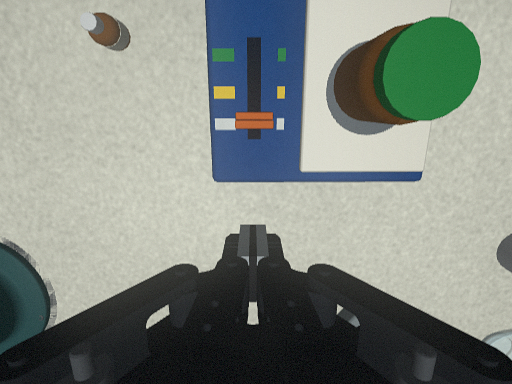

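>>> {"method": "play_rows", "body": {
  "moves": [
    [0,0,25,0,0],
    [0,0,25,0,0],
    [0,0,25,0,0],
    [0,0,25,0,0],
    [0,0,25,0,0],
    [0,0,15,0,0],
    [0,0,10,0,0],
    [0,0,0,0,0]
  ]
}}

```text
t: 4.75
position: [0.4651, -0.0109, 0.0799]
tcp_rot: [-0.001, 0.856, 0.517, -0.001]
ft_force: [-0.2, 0.2, 0.0]
finger_gap: -0.0001
```

>>> {"method": "play_rows", "body": {
  "moves": [
    [10,0,0,0,0],
    [10,0,0,0,0],
    [10,0,0,0,0],
    [5,0,0,0,0],
    [3,0,0,0,0],
    [3,0,0,0,0],
    [3,0,0,0,0],
    [3,0,0,0,0]
  ]
}}

```text
t: 5.55
position: [0.4881, 0.0305, 0.0814]
tcp_rot: [0.0, 0.856, 0.518, -0.0]
ft_force: [-0.3, -2.4, 1.1]
finger_gap: 0.0001
```

>>> {"method": "play_rows", "body": {
  "moves": [
    [5,0,0,0,0],
    [5,0,0,0,0],
    [5,0,0,0,0],
    [5,0,0,0,0],
    [5,0,0,0,0],
    [5,0,0,0,0],
    [5,0,0,0,0],
    [5,0,0,0,0]
  ]
}}

```text
t: 6.35
position: [0.5067, 0.0663, 0.0813]
tcp_rot: [0.0, 0.856, 0.518, -0.0]
ft_force: [-5.1, -9.8, 6.5]
finger_gap: -0.0003
```

```bash
python3 - <<'E'
from h import *
togo([*wor(-.072,.0155),.08],62.3); print(loc(ctrl.sense()['position']))
E
```

```text
t 6.35 pos [0.5067 0.0663 0.0813] xang 62.36 tilt [-0. -0. -1.] shift mm [16.9  0.5  1.2] roll 0.057799485327791444 F [-5.1 -9.8  6.5]
[[-0.07243485 -0.00136042  0.08125241]]
```

>>> {"method": "play_rows", "body": {
  "moves": [
    [4,0,0,0,0],
    [4,0,0,0,0],
    [4,0,0,0,0],
    [2,0,0,0,0],
    [2,0,0,0,0],
    [1,0,0,0,0],
    [0,0,0,0,0],
    [0,0,0,0,0]
  ]
}}

```text
t: 7.15
position: [0.5137, 0.0797, 0.0813]
tcp_rot: [0.001, 0.855, 0.518, -0.002]
ft_force: [-3.9, -8.5, 5.3]
finger_gap: -0.0001
```

```bash
python3 - <<'E'
from h import *
togo([*wor(-.072,.0155),.08],62.3); print(loc(ctrl.sense()['position']))
E
```

```text
t 7.15 pos [0.5137 0.0797 0.0813] xang 62.41 tilt [-0.002 -0.003 -1.   ] shift mm [1.8 0.5 1.2] roll 0.10754919111342787 F [-3.9 -8.5  5.3]
[[-0.07247201  0.01374241  0.0812501 ]]
```

>>> {"method": "play_rows", "body": {
  "moves": [
    [1,0,0,0,0],
    [1,0,0,0,0],
    [1,0,0,0,0],
    [1,0,0,0,0],
    [0,0,0,0,0],
    [0,0,0,0,0],
    [0,0,0,0,0],
    [0,0,0,0,0]
  ]
}}

```text
t: 7.95
position: [0.5138, 0.08, 0.0813]
tcp_rot: [0.002, 0.855, 0.519, -0.005]
ft_force: [-8.9, -21.4, 11.7]
finger_gap: -0.0002
```

```bash
python3 - <<'E'
from h import *
togo([*wor(-.072,.0155),.08],62.3); print(loc(ctrl.sense()['position']))
E
```

```text
t 7.95 pos [0.5138 0.08   0.0813] xang 62.48 tilt [-0.006 -0.009 -1.   ] shift mm [1.4 0.5 1.3] roll 0.175939888092131 F [ -8.9 -21.4  11.7]
[[-0.07252837  0.01406285  0.08129526]]
```

The force rose from 9 to 23 N while the tip moved only 0.3 mm, so the lever is against its end stop. I'll back off, rise and look.

>>> {"method": "play_rows", "body": {
  "moves": [
    [-6,0,0,0,0],
    [-12,0,0,0,0],
    [-15,0,0,0,0],
    [0,0,0,0,0],
    [0,0,-30,0,0],
    [0,0,-40,0,0],
    [0,0,-40,0,0],
    [0,0,-40,0,0]
  ]
}}

```text
t: 8.75
position: [0.5009, 0.0557, 0.2326]
tcp_rot: [-0.0, 0.856, 0.518, 0.0]
ft_force: [0.4, 0.2, -0.1]
finger_gap: -0.0002
```

```bash
python3 - <<'E'
from h import *
s=ctrl.sense()
w=snap('wrist','w2.png'); T=np.array(w['tool_from_camera']);Rm=rot(s['tcp_rot'])
w['orientation']=Rm@T[:3,:3]; w['eye']=s['position']+Rm@T[:3,3]
P=pts(w); L=loc(P.reshape(-1,3))
k=(L[:,2]>.092)&(L[:,2]<.12)&(L[:,0]<-.04)&(L[:,0]>-.11)&(L[:,1]<.055)&(L[:,1]>.01)
print(k.sum(),np.percentile(L[k],[1,5,50,95,99],0).round(4) if k.any() else '')
t=snap('top','top2.png');P=pts(t)
hsv=cv2.cvtColor(t['color'],cv2.COLOR_RGB2HSV);H,S,V=[hsv[...,i].astype(int) for i in range(3)]
m=(H>45)&(H<85)&(S>100)&(V>60)&(P[...,1]>.28)&(P[...,1]<.37);q=P[m];q=q[abs(q[:,2]-np.median(q[:,2]))<.006]
b=(q.min(0)+q.max(0))/2;print('button',m.sum(),q.mean(0),b,np.median(q,0))
m=(P[...,0]>.45)&(P[...,0]<.63)&(P[...,1]>.24)&(P[...,1]<.41)&(P[...,2]>.024)
print('box',cv2.minAreaRect((P[m][:,:2]*1000).astype(np.float32)))
togo([b[0],b[1],.12],62.3)
E
```

```text
598 [[-0.0888  0.0262  0.0946]
 [-0.0873  0.0264  0.0952]
 [-0.0717  0.0329  0.1021]
 [-0.0555  0.0396  0.1051]
 [-0.0539  0.0397  0.1056]]
button 96 [0.53902875 0.3258748  0.0532371 ] [0.53865427 0.32564994 0.05349463] [0.53878677 0.32657212 0.05342618]
box ((539.9976196289062, 326.7564697265625), (75.54082489013672, 75.33434295654297), 11.947811126708984)
t 8.85 pos [0.5056 0.0561 0.2386] xang 62.34 tilt [ 0.013  0.001 -1.   ] shift mm [253.3 -97.1 119.4] roll 0.04467708597191944 F [ 1.4 -0.4  0.6]
```

View pics/w2.png

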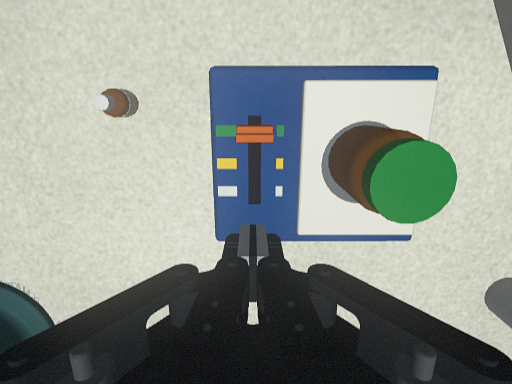

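The lever now spans local y 0.026 to 0.040, with its middle at 0.033, beside the green marks at rows 130–135. The jar hasn't moved. Next is the button.

>>> {"method": "play_rows", "body": {
  "moves": [
    [36,-14,0,0,0],
    [36,-14,0,0,0],
    [36,-14,0,0,0],
    [36,-14,0,0,0],
    [36,-14,0,0,0],
    [36,-14,0,0,0],
    [36,-13,0,0,0],
    [0,0,0,0,0]
  ]
}}

```text
t: 9.65
position: [0.5319, 0.3281, 0.2301]
tcp_rot: [-0.001, 0.855, 0.519, 0.0]
ft_force: [-0.3, -0.2, -0.4]
finger_gap: -0.0003
```

```bash
python3 - <<'E'
from h import *
togo([.5393,.3262,.0535],62.3)
E
```

```text
t 9.65 pos [0.5319 0.3281 0.2301] xang 62.56 tilt [-0.001  0.002 -1.   ] shift mm [  1.4   7.7 176.6] roll 0.258189586314181 F [-0.3 -0.2 -0.4]
```

>>> {"method": "play_rows", "body": {
  "moves": [
    [1,8,20,0,0],
    [0,0,30,0,0],
    [0,0,30,0,0],
    [0,0,30,0,0],
    [0,0,30,0,0],
    [0,0,20,0,0],
    [0,0,5,0,0],
    [0,0,0,0,0]
  ]
}}

```text
t: 10.45
position: [0.5388, 0.3199, 0.065]
tcp_rot: [-0.0, 0.856, 0.517, -0.001]
ft_force: [0.3, -0.5, 0.1]
finger_gap: -0.0004
```

```bash
python3 - <<'E'
from h import *
togo([.5393,.3262,.0535],62.3)
E
```

```text
t 10.45 pos [0.5388 0.3199 0.065 ] xang 62.32 tilt [-0.002 -0.001 -1.   ] shift mm [ 5.9 -2.5 11.5] roll 0.019470058857358197 F [ 0.3 -0.5  0.1]
```

>>> {"method": "play_rows", "body": {
  "moves": [
    [6,-2.5,0,0,0],
    [0,0,4,0,0],
    [0,0,3,0,0],
    [0,0,2,0,0],
    [0,0,2,0,0],
    [0,0,2,0,0],
    [0,0,1,0,0],
    [0,0,0,0,0]
  ]
}}

```text
t: 11.25
position: [0.5403, 0.3273, 0.0524]
tcp_rot: [-0.0, 0.856, 0.518, -0.0]
ft_force: [-0.7, 0.7, 2.7]
finger_gap: 0.0002
```

```bash
python3 - <<'E'
from h import *
togo([.5393,.3262,.0475],62.3)
E
```

```text
t 11.25 pos [0.5403 0.3273 0.0524] xang 62.34 tilt [-0.  0. -1.] shift mm [-1.5 -0.4  4.9] roll 0.0381369815362973 F [-0.7  0.7  2.7]
```

Contact at 2.7 N. I'll keep pressing until it bottoms out.

>>> {"method": "play_rows", "body": {
  "moves": [
    [0,0,1,0,0],
    [0,0,1,0,0],
    [0,0,1,0,0],
    [0,0,1,0,0],
    [0,0,1,0,0],
    [0,0,1,0,0],
    [0,0,0,0,0],
    [0,0,0,0,0]
  ]
}}

```text
t: 12.05
position: [0.5404, 0.3274, 0.0479]
tcp_rot: [0.0, 0.856, 0.518, 0.0]
ft_force: [-4.3, -2.5, 12.8]
finger_gap: 0.0002
```

>>> {"method": "play_rows", "body": {
  "moves": [
    [0,0,1,0,0],
    [0,0,1,0,0],
    [0,0,1,0,0],
    [0,0,0,0,0],
    [0,0,0,0,0],
    [0,0,0,0,0],
    [0,0,0,0,0],
    [0,0,0,0,0]
  ]
}}

```text
t: 12.85
position: [0.5405, 0.3274, 0.0477]
tcp_rot: [0.0, 0.856, 0.518, 0.0]
ft_force: [-9.7, -5.6, 26.4]
finger_gap: -0.0004
```

It has bottomed out: 26 N and no further travel. I'll release and move clear.

>>> {"method": "play_rows", "body": {
  "moves": [
    [0,0,-5,0,0],
    [0,0,-5,0,0],
    [0,0,-10,0,0],
    [0,0,-30,0,0],
    [0,0,-40,0,0],
    [0,0,-40,0,0],
    [0,0,-40,0,0],
    [0,0,0,0,0]
  ]
}}

```text
t: 13.65
position: [0.5444, 0.3295, 0.2213]
tcp_rot: [0.0, 0.856, 0.518, 0.007]
ft_force: [-0.2, 0.3, 0.7]
finger_gap: -0.0003
```

>>> {"method": "play_rows", "body": {
  "moves": [
    [-15,-20,0,0,0],
    [-15,-20,0,0,0],
    [-15,-20,0,0,0],
    [-15,-20,0,0,0],
    [0,0,0,0,0],
    [0,0,0,0,0],
    [0,0,0,0,0],
    [0,0,0,0,0]
  ]
}}

```text
t: 14.45
position: [0.4425, 0.3115, 0.2132]
tcp_rot: [0.0, 0.856, 0.517, 0.0]
ft_force: [-0.3, 0.1, 0.4]
finger_gap: 0.0
```

```bash
python3 - <<'E'
from h import *
t=snap('top','top3.png');P=pts(t);s=ctrl.sense();print(s['t'],s['position'],s['ft_force'],abs(s['dq']).max())
hsv=cv2.cvtColor(t['color'],cv2.COLOR_RGB2HSV);H,S,V=[hsv[...,i].astype(int) for i in range(3)]
m=(H>45)&(H<85)&(S>100)&(V>60)&(P[...,1]>.28)&(P[...,1]<.37);print('button',m.sum(),np.median(P[m],0))
L=loc(P.reshape(-1,3));k=(L[:,2]>.092)&(L[:,2]<.12)&(L[:,0]<-.04)&(L[:,0]>-.1)&(abs(L[:,1])<.055)
print(k.sum(),np.percentile(L[k],[5,50,95],0).round(4))
snap('scene','scene3.png')
E
```

```text
14.5 [0.44240703 0.31140905 0.21314547] [-0.17835403 -0.61954053 -0.29221648] 0.0038071783709289066
button 95 [0.53853619 0.32599477 0.05305798]
72 [[-0.0877  0.0261  0.0933]
 [-0.0716  0.0317  0.1005]
 [-0.0558  0.04    0.1063]]
```

View pics/scene3.png

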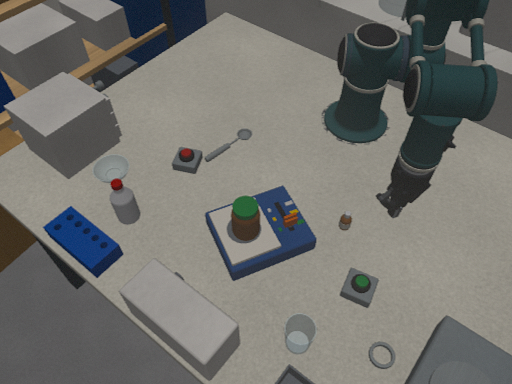

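View pics/top3.png

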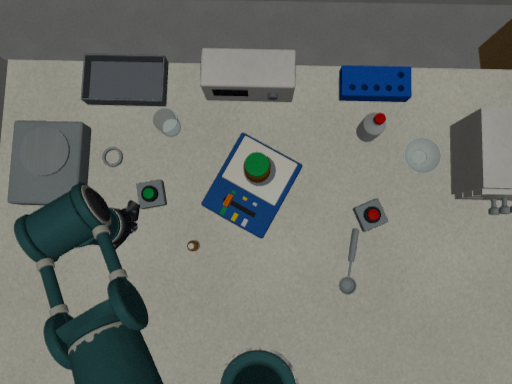

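The lever is at the green marks (scene picture 291,217; top 227,200). The button is back up, everything else is where it was, and the arm is clear.

```bash
python3 -c "
from plant import ctrl
print(ctrl.finish_job())"
```

```text
the job is handed in; nothing more can be done
None
```

The stirrer is set to fast and started, and I handed the job in at about 14.5 s of the 48 s allowed.

- **Lever:** I pushed it with shut fingertips on its rear face, past the yellow notch to the second stop. The push force rose from 9 to 23 N with only 0.3 mm of movement, so it was against the end stop. Afterwards the tab spanned 26–40 mm along the slot, level with the green marks at 34 mm. A final look from above showed the same.
- **Start button:** I pressed it only after the lever was home. It went down about 6 mm and stopped moving at 26 N. Once released, its top measured 53 mm above the bench, as before, so it is back up.
- **Surroundings:** The last top and scene pictures show the jar and the other things where they were. The arm never went near the red button, and it ended clear of everything with no contact force.

No check failed. In the first pictures the networks gave some wrong labels (for example, the jar reported as the lever). I measured the lever, stirrer and button from depth and colour instead, and those agreed with the sizes given.

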